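# Tuck a rain diverter under the clay shingles of a nest-box roof and hold it pressed flat

### The arm

A 6-joint arm with a two-finger parallel gripper is mounted at the origin on the work surface. World frame = base frame: x ahead of the robot, y to its left, z up, the work surface at z = 0. Lengths are in m, angles in rad, forces in N, time in s.
With the tool pointing down it reaches from about 0.225 to 0.875 m from the base axis. Payload 3.4 kg.
Tool frame: the origin (TCP) lies midway between the tips of the shut fingers; the grasp point (between the pads) lies robot.tcp_to_grasp behind it (robot.tcp_to_grasp is the distance from the TCP to the grasp point, in m); z points along the fingers, y is the line along which they close (so a half turn about z gives the same grasp; the last joint's range is limited). The gripper opens to 85 mm and grips with 20 to 120 N. Pads are 22 mm wide; open, the fingers measure 114 mm over their backs; the gripper's body (76 mm by 85 mm) begins 54 mm behind the grasp point. The pads swing forward as they close: fully open they stand 13 mm farther back than shut.
Start: joints at [-1.243, 0.276, 1.505, -0, 1.361, -0.121], TCP at [0.249, -0.518, 0.231] pointing down, gripper open.
Joint ranges: [-2.89, 2.89], [-0.75, 2.08], [0.22, 2.7], [-1.18, 4.32], [0.11, 2.71], [-2.7, 2.7]. Speed limits (rad/s): [2.57, 2.57, 3.14, 3.14, 3.14, 3.14].

### API

Orientations are given as a unit quaternion [x, y, z, w].
In Python, from rig import robot, viewer, spotter gives the robot as it stands. The module is installed in compiled form; this text tells all that it offers.
- The arm moves only by the tool play_rows, never from a script. Its argument "deltas" is a list of rows, each an object with "travel": the shift along the tool's x, y, z in cm, a list of three; "turn": the turn, a rotation vector about the tool's x, y, z in rad, a list of three; "gripper": the opening, from -1 (shut) to 1 (fully open). In form: [{"travel": [x, y, z], "turn": [rx, ry, rz], "gripper": gripper}, ...]. A call has 1 to 20 rows; each row shifts and turns the commanded pose from where the row before left it, along the tool's axes as they then stand; what a row does not reach is not made up. A row lasts 1/10 s, in which the tool goes at most 50 mm and 8.59 degrees, less where a joint would pass 70% of its speed; a pose out of reach is approached as far as the arm can. A call with a gripper value outside its range is refused whole. The fingers move at their own pace and stop on an object; "grip_force" is the grip in N (left out, the last holds). Time passes only in rows, so rows that do not move let the fingers close. It gives the time, the measured TCP pose, the force, the opening and the grip force at its end, in the units of the state.
- robot.state(): the state, without advancing time (a new reading comes with each control period).
- viewer.grab_frame(name): name is "scene" or "side" or "wrist"; returns a dict with "image" (384x512x3 uint8, blue, green, red), "z_map" (384x512 float32, m along the optical axis (not along the pixel's ray), 0 where there is no reading), "K" (3x3 intrinsics, pixels), "camera_from_world" (4x4, takes a point from world to camera coordinates). Camera axes: x right, y up, looking along -z (the intrinsics and any distortion apply to the point x, -y, -z); pixel columns grow to the right and rows downward; lengths in m; the calibration is good to about 2 mm. A picture is of the moment at which its call begins.
- robot.job_done(): hands the job in; it is judged then, once.
Trained networks look in the newest picture that a camera, given by its name, has taken for a name from the list of things; names that differ only in an ending like _2 or _b are one class to them, and where a whole thing is asked for, a point or a joint stands for the part that bears it (a point fixed in the world has none). Each returns a list of dicts, best first, with "p" (0 to 1); they miss things now and then, are a little off and sometimes report something else, mostly with a low value. They report only what shows in the picture. A call takes as long as a camera call. They do not tell look-alikes from the thing itself.
- spotter.spot_in(camera, name): "bbox" ([left, top, right, bottom] in pixels, round what is visible of it).
- spotter.cut_out(camera, name): "region" (384x512 bool, what is visible of it) and "bbox" ([left, top, right, bottom] in pixels, round what is visible of it).
The state is a dict: "clock": time; "joints": joint angles; "qvel": joint speeds; "joint_torque": joint torques, N m; "ee_pos": TCP position; "tcp_rot": TCP orientation; "wrist_force": force on the tool from outside, world axes, zero at the start; "wrist_torque": the same for the moment, N m; "gripper_width": finger opening in m; "finger_force": force on a finger pad.
Only numpy, scipy, OpenCV 4.12 (cv2) and the standard library are available. Lean on these libraries where they do the work, as an engineer would, in place of code of your own. Each camera call takes 0.05 s, during which the arm holds its last target. There are 200 camera calls.

### The job

Two aluminium rain diverters (L-shaped flashing strips) lie beside a nest-box roof covered with clay shingles: pick up the one that matches the roof, long enough to span it from batten to batten, and leave the short one. Lay it on the lowest course and slide the free edge of its flange up under the two loose shingles of the middle course, about 35 mm deep over its whole length, without lifting those shingles or disturbing anything else on the table. Finish while still holding: keep the diverter pressed down flat, firmly but not hard enough to crack the clay; do not let go.

Things in the scene. Friction and masses are not known exactly. Their poses are not given: they have to be found in the camera images.
- diverter_long: The aluminium rain diverter to use: L-shaped strip 190 mm long, about 180 g. Flat flange 80 x 190 x 3 mm lies down; along one long edge stands a boxed upstand, 9 mm thick, top 32 mm above the underside, to pinch from above. Origin: centre of the flange's underside. x points from the upstand (x = -40 to -31 mm) to the free edge to tuck (x = +40 mm); y along its length; z up.
- edge_left (a point): Corner of the long diverter's free flange edge, on the underside, at (40, 95, 0) mm in the diverter's frame.
- edge_right (a point): The other corner of the free flange edge, on the underside, at (40, -95, 0) mm in the diverter's frame.
- diverter_short: The wrong diverter: same profile and finish, but only 120 mm long. Origin and axes as for the long one. Stays where it is.
- roof: Lift-off nest-box roof, fixed on the table: plywood deck 254 mm wide, 260 mm long, on a wooden skirt, rising at 10 degrees along its +x. Origin: on the table under the deck's middle; eave edge at x = -128 mm, deck top there 50 mm high; ridge 135 mm high. Both sides: a counter-batten 14 mm above the deck (214 mm clear between the two) and outside it a verge strip 26 mm above the deck.
- tail_line (a point): Point on the top of the lowest clay course, right below the tail edge of the middle course, midway across the roof. x points up the slope (the way to tuck), y to the left, z square out of the roof. Lowest course: the plane z = 0, x = -93 to +55 mm, 210 mm wide. Middle course: x = 0 to 127 mm, z = 8 to 14 mm, so the gap is 8 mm. A fixed top course laps over it from x = 95 mm.
- shingle_left (a joint): Lift of the left (+y) shingle of the middle course, 127 x 113 x 6 mm, 170 g, loose on its nails 120 mm up-slope of its tail. 0 = lying on its battens, positive = tail raised (rad; 0.02 is 2.4 mm at the tail). It falls back by its own weight.
- shingle_right (a joint): The same for the right (-y) shingle of the middle course.
- mug: Bystander: cream mug, 76 mm across, 85 mm tall, with a handle. Origin: centre of its underside.
- bowl: Bystander: unglazed grey bowl, 110 mm across, 50 mm tall. Origin: centre of its underside.
- clay_lump: Bystander: lump of grey clay, 82 mm across, 41 mm tall. Origin: centre of its underside.
- brush: Bystander: glazing brush lying flat, 140 mm long. Origin: centre of its underside (of its length and width, at the table).
- sponge: Bystander: sponge, 75 x 50 x 28 mm. Origin: centre of its underside.
- spare_shingles: Bystander: two spare clay shingles stacked, 127 x 113 mm, 12 mm high together. Origin: centre of its underside.
- trimmed_foot: Bystander: cream clay disc, 72 mm across, 26 mm tall. Origin: centre of its underside.
Not all that is in view belongs to the job. Leave any blue look-alike of the diverter_long alone.

How it is judged:
By the outcome, as a careful person would: the job done as asked, in the order asked, and still so for the second after the job is handed in, while the arm keeps its last pose, push and grip.
It also fails if it takes over 45 s, if anything falls off the work surface, if the arm or the gripper's body presses on something with over 40 N, if the wrist force passes 120 N, or if a joint passes its speed limit or range.

## Working session

There is one attempt and no reset: what is moved stays moved. The work goes in short steps, Python scripts to look and compute and a tool call to move; the robot and the scene stay as the last step left them, time stands still between calls to the robot, and variables do not carry over. Pictures are saved under pics/ and viewed, at most 10 in all, crops included, and the job is handed in when it is done.

Besides the shell and the picture viewer there is one more tool, called after "Request:" as name(argument=value, ...) on one line, values as JSON. play_rows: Moves the arm, as the interface text tells. Its arguments: {"type":"object","properties":{"deltas":{"type":"array","items":{"type":"object","properties":{"travel":{"type":"array","items":{"type":"number"}},"turn":{"type":"array","items":{"type":"number"}},"gripper":{"type":"number"}}}},"grip_force":{"type":"number"}},"required":["deltas"]}

```bash
mkdir -p pics
cat > h.py <<'E'
import numpy as np, cv2
from rig import robot, viewer, spotter
def grab(n,save=None):
    f=viewer.grab_frame(n)
    if save: cv2.imwrite('pics/'+save,f['image'])
    return f
def pts(f):
    K=f['K'];z=f['z_map'];v,u=np.mgrid[:384,:512]
    P=np.stack([(u-K[0,2])/K[0,0]*z,-(v-K[1,2])/K[1,1]*z,-z,np.ones_like(z)],-1)
    W=P@np.linalg.inv(f['camera_from_world']).T
    W=W[...,:3].copy();W[z<=0]=np.nan
    return W
def proj(f,p):
    c=f['camera_from_world']@np.append(p,1);K=f['K']
    return np.array([K[0,2]+K[0,0]*c[0]/-c[2],K[1,2]+K[1,1]*-c[1]/-c[2]])
E
python3 - <<'E'
from h import *
np.set_printoptions(precision=4,suppress=True)
s=robot.state();print(s,robot.tcp_to_grasp)
a=grab('scene');b=grab('side')
cv2.imwrite('pics/a.png',np.vstack([cv2.resize(a['image'],(400,300)),cv2.resize(b['image'],(400,300))]).reshape(600,400,3))
cv2.imwrite('pics/s.png',cv2.resize(a['image'],(800,600)));cv2.imwrite('pics/d.png',cv2.resize(b['image'],(800,600)))
for c,f in(('scene',a),('side',b)):
    W=pts(f);print(c,f['K'][0,0],np.linalg.inv(f['camera_from_world'])[:3,3])
    for n in('diverter_long','roof','shingle_left','mug','bowl','clay_lump','brush','sponge','spare_shingles','trimmed_foot'):
        for r in spotter.cut_out(c,n)[:4]:
            q=W[r['region']];print(n,round(r['p'],2),r['bbox'],np.nanmedian(q,0),np.nanmin(q,0),np.nanmax(q,0))
E
```

```text
{'clock': 0.0, 'joints': array([-1.243 ,  0.2766,  1.5062,  0.    ,  1.3607, -0.121 ]), 'qvel': array([ 0.0011,  0.0004,  0.0001,  0.0009, -0.0011, -0.0013]), 'joint_torque': array([ -0.0002, -41.6785, -24.5805,  -0.0001,   0.011 ,  -0.    ]), 'ee_pos': array([ 0.2493, -0.5175,  0.2304]), 'tcp_rot': array([ 0.9749,  0.2225, -0.0001, -0.0009]), 'wrist_force': array([ 0.0305, -0.2488,  1.0349]), 'wrist_torque': array([-0.0551,  0.0231, -0.0002]), 'finger_force': 0.0, 'gripper_width': 0.08546046085057203} 0.0187
scene 406.57813850171 [1.0044 0.6742 0.9153]
diverter_long 0.97 [169.0, 143.1, 227.6, 161.4] [ 0.4426 -0.3446  0.0058] [ 0.3506 -0.4511 -0.0018] [ 0.5402 -0.2558  0.0378]
diverter_long 0.83 [223.3, 111.1, 272.5, 145.6] [ 0.2163 -0.3638  0.0056] [ 0.106  -0.4304 -0.0035] [ 0.3095 -0.2988  0.0388]
diverter_long 0.57 [258.4, 181.0, 292.5, 208.9] [0.3775 0.0078 0.0184] [ 0.3334 -0.0797 -0.0004] [0.3939 0.0575 0.0253]
roof 0.71 [158.4, 177.3, 287.3, 286.7] [0.622  0.0625 0.0905] [ 0.4113 -0.2101 -0.0024] [0.7216 0.1545 0.1372]
shingle_left 0.78 [211.3, 210.1, 260.5, 242.0] [0.5876 0.
[... 2442 characters left out ...]
, 152.8, 262.8, 258.2] [0.5906 0.0667 0.088 ] [ 0.4532 -0.231  -0.0027] [0.7598 0.1535 0.136 ]
sponge 0.92 [277.8, 175.8, 303.5, 198.1] [ 0.3859 -0.1446  0.026 ] [ 0.3448 -0.1855 -0.0026] [ 0.4267 -0.114   0.0324]
sponge 0.33 [263.1, 131.9, 309.0, 168.5] [ 0.44   -0.339   0.0041] [ 0.3505 -0.4233 -0.0042] [ 0.5437 -0.2529  0.0374]
spare_shingles 0.91 [231.6, 116.1, 265.1, 133.2] [ 0.6258 -0.4469  0.012 ] [ 0.5525 -0.5318 -0.0047] [ 0.7047 -0.376   0.0184]
trimmed_foot 0.69 [112.4, 335.7, 144.5, 370.9] [0.6299 0.4722 0.0253] [0.5994 0.4336 0.0011] [0.67   0.5031 0.0305]
trimmed_foot 0.44 [231.9, 117.3, 264.6, 133.3] [ 0.6258 -0.4447  0.0121] [ 0.5521 -0.5317 -0.0047] [ 0.7061 -0.376   0.0184]
```

View pics/s.png

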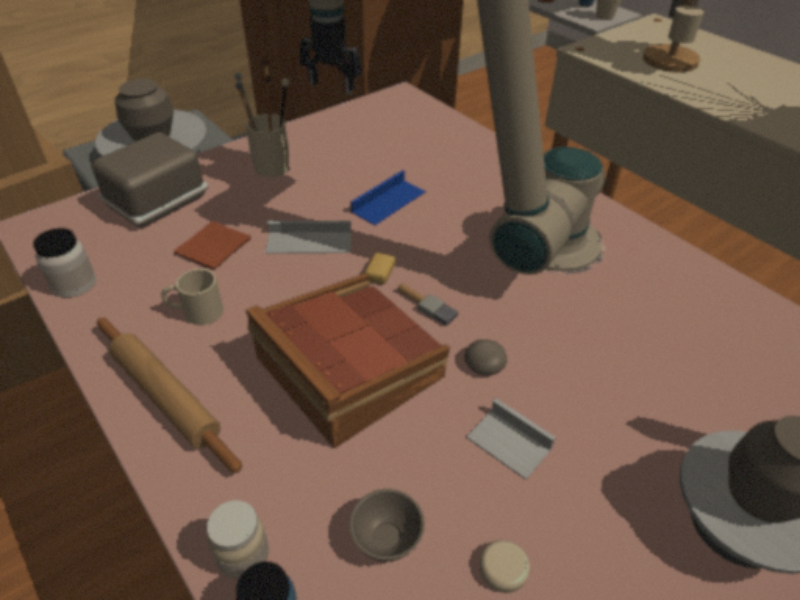

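Run:
```python
import cv2
i=cv2.imread('pics/d.png'); c=i[170:420,210:580]
cv2.imwrite('pics/dc.png',cv2.resize(c,(800,540),interpolation=cv2.INTER_CUBIC))
```

```text
(no output)
```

View pics/dc.png

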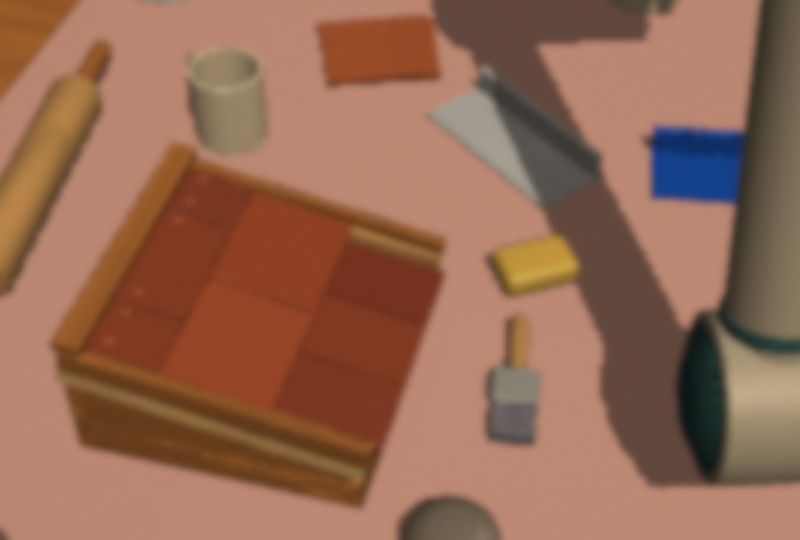

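Candidates in the scene view (800x600): grey strip at (309,238), grey strip at (510,437) and a blue one at (388,198). The grey one at (309,238) is clearly the longer of the two greys (depth extent about 190 mm), so it is the one to use. The crop shows its upstand on the robot-facing side. The roof's low eave faces the robot, with the ridge board on the far side.

```bash
cat > fit.py <<'E'
from h import *
from scipy.optimize import minimize
np.set_printoptions(precision=4,suppress=True)
def box(x0,x1,y0,y1,z0,z1): return np.array([[x,y,z] for x in(x0,x1) for y in(y0,y1) for z in(z0,z1)])
def sil(f,hulls,p):
    c,s=np.cos(p[2]),np.sin(p[2]);R=np.array([[c,-s,0],[s,c,0],[0,0,1]]);m=np.zeros((384*4,512*4),np.uint8)
    for h in hulls:
        q=np.array([proj(f,R@v+[p[0],p[1],0]) for v in h])
        cv2.fillConvexPoly(m,cv2.convexHull(((q+.5)*4).astype(np.int32)),1)
    return cv2.resize(m.astype(np.float32),(512,384),interpolation=cv2.INTER_AREA)
def fit(views,hulls,p0):
    def cost(p):
        t=0
        for f,m in views:
            s=sil(f,hulls,p);t+=1-np.minimum(s,m).sum()/np.maximum(s,m).sum()
        return t
    best=min((minimize(cost,np.add(p0,d),method='Nelder-Mead',options=dict(initial_simplex=np.add(p0,d)+np.vstack([np.zeros(3),np.diag([.02,.02,.15])]),xatol=1e-4,fatol=1e-4)) for d in([0,0,0],[.005,-.005,.08],[0,.005,-.08])),key=lambda r:r.fun)
    return best.x,best.fun
DIV=[box(-.04,.04,-.095,.095,0,.003),box(-.04,-.031,-.095,.095,0,.032)]
SH=[box(-.04,.04,-.06,.06,0,.003),box(-.04,-.031,-.06,.06,0,.032)]
e=.05;r=.095
ROOF=[np.array([[x,y,z] for x,zt in((-.128,.05+.026),(.128,.121)) for y in(-.127,.127) for z in(0,zt)])]
E
python3 - <<'E'
from fit import *
V={}
for c in('scene','side'): V[c]=grab(c)
def views(n,cond):
    o=[]
    for c,f in V.items():
        W=pts(f)
        for d in spotter.cut_out(c,n):
            if cond(np.nanmedian(W[d['region']],0)): o.append((f,d['region'].astype(np.float32)));break
    return o
v=views('diverter_long',lambda m:m[0]>.35 and m[1]<-.25)
for y in(.8,.5,-.8,2.4,-2.4): 
  try: print('div',len(v),fit(v,DIV,[.445,-.345,y]))
  except Exception as ex: print(ex)
v=views('roof',lambda m:.5<m[0]<.7 and abs(m[1])<.15)
for y in(0,.4,-.4): print('roof',fit(v,ROOF,[.59,.03,y]))
# depth: dense cloud of roof
A=np.vstack([pts(f).reshape(-1,3) for f in V.values()]);
C=np.vstack([f['image'].reshape(-1,3) for f in V.values()])
np.savez('cl.npz',A=A,C=C)
E
```

```text
div 2 (array([ 0.4484, -0.3396,  0.9333]), np.float64(0.0889127254486084))
div 2 (array([ 0.4477, -0.3401,  0.927 ]), np.float64(0.08582204580307007))
div 2 (array([ 0.4511, -0.3523,  0.8659]), np.float64(0.37862318754196167))
div 2 (array([ 0.4478, -0.3401,  0.9255]), np.float64(0.0857657790184021))
div 2 (array([ 0.4463, -0.3436, -2.2   ]), np.float64(0.578456699848175))
roof (array([0.5917, 0.0219, 0.0104]), np.float64(0.06345003843307495))
roof (array([0.5914, 0.0219, 0.0058]), np.float64(0.06463640928268433))
roof (array([0.5917, 0.0221, 0.0096]), np.float64(0.06363791227340698))
```

Run:
```python
from fit import *
d=np.load('cl.npz');A=d['A']
p=[.5917,.0220,.010];c,s=np.cos(p[2]),np.sin(p[2])
q=A-[p[0],p[1],0];X=q[:,0]*c+q[:,1]*s;Y=-q[:,0]*s+q[:,1]*c;Z=q[:,2]
t=np.tan(np.radians(10));H=(Z-(.05+(X+.128)*t))*np.cos(np.radians(10))
n=len(A)//2
for nm,sl in(('scene',slice(0,n)),('side',slice(n,None))):
  x,y,h,z=X[sl],Y[sl],H[sl],Z[sl]
  print(nm)
  for y0,y1 in((-.09,-.03),(.03,.09)):
    m=(y>y0)&(y<y1)&(z>.03)
    print(y0,[(round(a*1000),round(np.median(h[m&(abs(x-a)<.004)])*1000,1)) for a in np.arange(-.14,.135,.008) if (m&(abs(x-a)<.004)).sum()>3])
  m=(abs(x-.02)<.08)&(z>.03)
  print('across',[(round(a*1000),round(np.median(h[m&(abs(y-a)<.003)])*1000,1)) for a in np.arange(-.14,.141,.006) if (m&(abs(y-a)<.003)).sum()>3])
```

```text
scene
-0.09 [(-140, np.float64(7.8)), (-132, np.float64(7.4)), (-124, np.float64(7.2)), (-116, np.float64(7.6)), (-108, np.float64(7.6)), (-100, np.float64(8.0)), (-92, np.float64(7.7)), (-84, np.float64(7.4)), (-76, np.float64(7.9)), (-68, np.float64(7.7)), (-60, np.float64(7.2)), (-44, np.float64(21.5)), (-36, np.float64(21.7)), (-28, np.float64(21.7)), (-20, np.float64(21.6)), (-12, np.float64(21.0)), (-4, np.float64(21.2)), (4, np.float64(21.5)), (12, np.float64(21.9)), (20, np.float64(21.3)), (28, np.float64(21.2)), (36, np.float64(21.9)), (44, np.float64(26.8)), (52, np.float64(27.4)), (60, np.float64(27.5)), (68, np.float64(27.1)), (76, np.float64(27.1)), (84, np.float64(27.8)), (92, np.float64(27.8)), (100, np.float64(38.5)), (108, np.float64(39.3)), (116, np.float64(39.4)), (124, np.float64(5.4)), (132, np.float64(-6.1))]
0.03 [(-140, np.float64(6.9)), (-132, np.float64(7.5)), (-124, np.float64(7.2)), (-116, np.float64(7.6)), (-108, np.float64(7.7)), (-100, np.float64(7.7)), (-92, np.float64(7.7)), (-84, np.float64(7.5)), (-76, np.float64(7.3)), (-68, np.float64(7.8)), (-60,
[... 3768 characters left out ...]
, np.float64(20.7)), (-32, np.float64(20.8)), (-26, np.float64(22.1)), (-20, np.float64(21.3)), (-14, np.float64(21.1)), (-8, np.float64(21.3)), (-2, np.float64(20.7)), (4, np.float64(20.8)), (10, np.float64(21.0)), (16, np.float64(21.4)), (22, np.float64(21.3)), (28, np.float64(21.0)), (34, np.float64(21.0)), (40, np.float64(21.1)), (46, np.float64(21.0)), (52, np.float64(21.2)), (58, np.float64(21.6)), (64, np.float64(21.5)), (70, np.float64(21.0)), (76, np.float64(21.3)), (82, np.float64(21.5)), (88, np.float64(20.8)), (94, np.float64(21.4)), (100, np.float64(21.2)), (106, np.float64(21.7)), (112, np.float64(24.0)), (118, np.float64(25.9)), (124, np.float64(2.1)), (130, np.float64(-7.9))]
```

Request:
play_rows(deltas=[{"travel":[0,0,0],"turn":[0,0,-0.14],"gripper":1},{"turn":[0,0,-0.14],"travel":[0,0,0],"gripper":1},{"turn":[0,0,-0.14],"travel":[0,0,0],"gripper":1},{"turn":[0,0,-0.14],"travel":[0,0,0],"gripper":1},{"turn":[0,0,-0.14],"travel":[0,0,0],"gripper":1},{"turn":[0,0,-0.14],"travel":[0,0,0],"gripper":1},{"turn":[0,0,-0.14],"travel":[0,0,0],"gripper":1},{"turn":[0,0,-0.14],"travel":[0,0,0],"gripper":1}])

```text
clock: 2.2
ee_pos: [0.2495, -0.5181, 0.2313]
tcp_rot: [0.706, 0.708, -0.0, 0.0]
wrist_force: [0.3, 0.6, 0.0]
gripper_width: 0.0855
finger_force: 0.0
```

Request:
play_rows(deltas=[{"travel":[2.5,2.95,1.0],"turn":[0,0,0],"gripper":1},{"travel":[2.5,2.95,1.0],"turn":[0,0,0],"gripper":1},{"travel":[2.5,2.95,1.0],"turn":[0,0,0],"gripper":1},{"travel":[2.5,2.95,1.0],"turn":[0,0,0],"gripper":1},{"travel":[2.5,2.95,1.0],"turn":[0,0,0],"gripper":1},{"travel":[2.5,2.95,1.0],"turn":[0,0,0],"gripper":1},{"travel":[0,0,0],"turn":[0,0,-0.14],"gripper":1},{"travel":[0,0,0],"turn":[0,0,-0.14],"gripper":1},{"travel":[0,0,0],"turn":[0,0,-0.14],"gripper":1},{"travel":[0,0,0],"turn":[0,0,-0.14],"gripper":1},{"travel":[0,0,0],"turn":[0,0,-0.14],"gripper":1},{"travel":[0,0,0],"turn":[0,0,-0.14],"gripper":1},{"travel":[0,0,0],"turn":[0,0,-0.09],"gripper":1},{"travel":[0,0,0],"turn":[0,0,0],"gripper":1}])

```text
clock: 3.6
ee_pos: [0.4268, -0.3685, 0.1713]
tcp_rot: [0.316, 0.949, -0.0, 0.0]
wrist_force: [-0.1, 0.2, 0.1]
gripper_width: 0.0854
finger_force: 0.0
```

Run:
```python
from fit import *
from scipy.spatial.transform import Rotation as R
f=grab('wrist','w1.png');W=pts(f);s=robot.state()
print(s['clock'],s['ee_pos'],R.from_quat(s['tcp_rot']).as_matrix(),np.linalg.inv(f['camera_from_world'])[:3])
for r in spotter.cut_out('wrist','diverter_long')[:3]:
    q=W[r['region']];print(r['p'],r['bbox'],np.nanmedian(q,0));
    try: print(fit([(f,r['region'].astype(np.float32))],DIV,[.448,-.34,.926]))
    except Exception as e: print(e)
z=W[...,2];m=(z>.024)&(z<.04)&(abs(W[...,0]-.43)<.1)&(abs(W[...,1]+.36)<.12)
P=W[m];c=P.mean(0);u,sv,vt=np.linalg.svd(P[:,:2]-c[:2],full_matrices=False)
a=(P[:,:2]-c[:2])@vt[0];b=(P[:,:2]-c[:2])@vt[1]
print(len(P),c,vt[0],np.arctan2(vt[0][1],vt[0][0]),np.percentile(a,[1,99]),np.percentile(b,[1,99]),np.median(P[:,2]))
```

```text
3.65 [ 0.4268 -0.3685  0.1713] [[-0.7993  0.6009  0.0001]
 [ 0.6009  0.7993 -0.0001]
 [-0.0001 -0.0001 -1.    ]] [[ 0.5996 -0.7732 -0.2066  0.3752]
 [ 0.8003  0.5792  0.1552 -0.3294]
 [-0.0004 -0.2584  0.966   0.3134]]
0.8 [92.4, 0.0, 233.9, 75.7] [ 0.2768 -0.3569  0.0028]
(array([ 0.448, -0.34 ,  0.926]), np.float64(1.0))
0.61 [254.0, 69.9, 342.2, 267.8] [ 0.4418 -0.3321  0.0026]
(array([ 0.4504, -0.3377,  0.9249]), np.float64(0.013531148433685303))
1892 [ 0.4229 -0.3614  0.0314] [ 0.7997 -0.6004] -0.6439899503686544 [-0.085  0.1  ] [-0.0039  0.0043] 0.03138888315554067
```

View pics/w1.png

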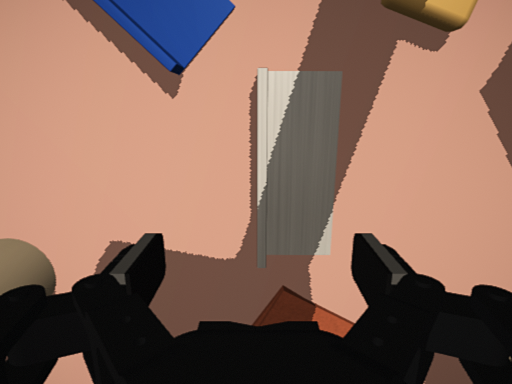

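The wrist view shows the long grey diverter with its upstand at column 262, rows 68–267. The blue look-alike is at (175,30). The silhouette fit agrees with the first measurement to about 3 mm and the top is at 31.4 mm, so I'm grasping it.

Request:
play_rows(deltas=[{"travel":[0,0.2,4.0],"turn":[0,0,0],"gripper":1},{"travel":[0,0,4.0],"turn":[0,0,0],"gripper":1},{"travel":[0,0,4.0],"turn":[0,0,0],"gripper":1},{"travel":[0,0,3.0],"turn":[0,0,0],"gripper":1},{"travel":[0,0,1.4],"turn":[0,0,0],"gripper":1},{"travel":[0,0,0],"turn":[0,0,0],"gripper":1},{"travel":[0,0,0],"turn":[0,0,0],"gripper":-1},{"travel":[0,0,0],"turn":[0,0,0],"gripper":-1},{"travel":[0,0,0],"turn":[0,0,0],"gripper":-1},{"travel":[0,0,0],"turn":[0,0,0],"gripper":-1},{"travel":[0,0,0],"turn":[0,0,0],"gripper":-1},{"travel":[0,0,0],"turn":[0,0,0],"gripper":-1},{"travel":[0,0,0],"turn":[0,0,0],"gripper":-1},{"travel":[0,0,0],"turn":[0,0,0],"gripper":-1},{"travel":[0,0,0],"turn":[0,0,0],"gripper":-1},{"travel":[0,0,0],"turn":[0,0,0],"gripper":-1}], grip_force=70)

```text
clock: 5.3
ee_pos: [0.4284, -0.3671, 0.0081]
tcp_rot: [0.316, 0.949, -0.0, 0.001]
wrist_force: [-0.2, 1.2, 6.0]
gripper_width: 0.0079
finger_force: 69.7
```

Request:
play_rows(deltas=[{"travel":[0,0,-1.5],"turn":[0,0,0],"gripper":-1},{"travel":[0,0,-3.5],"turn":[0,0,0],"gripper":-1},{"travel":[0,0,-4.5],"turn":[0,0,0],"gripper":-1},{"travel":[0,0,-4.5],"turn":[0,0,0],"gripper":-1},{"travel":[0,0,-4.5],"turn":[0,0,0],"gripper":-1},{"travel":[0,0,-2],"turn":[0,0,0],"gripper":-1},{"travel":[1.5,2.1,0],"turn":[0,0,0],"gripper":-1},{"travel":[2.1,3.0,0],"turn":[0,0,0],"gripper":-1},{"travel":[2.1,3.0,0],"turn":[0,0,0],"gripper":-1},{"travel":[2.1,3.0,0],"turn":[0,0,0],"gripper":-1},{"travel":[2.1,3.0,0],"turn":[0,0,0],"gripper":-1},{"travel":[2.1,3.0,0],"turn":[0,0,0],"gripper":-1},{"travel":[2.1,3.0,0],"turn":[0,0,0],"gripper":-1},{"travel":[2.1,3.0,0],"turn":[0,0,0],"gripper":-1},{"travel":[2.1,3.0,0],"turn":[0,0,0],"gripper":-1},{"travel":[2.1,3.0,0],"turn":[0,0,0],"gripper":-1},{"travel":[2.0,2.7,0],"turn":[0,0,0],"gripper":-1},{"travel":[0,0,0],"turn":[0,0,0.1],"gripper":-1}])

```text
clock: 7.1
ee_pos: [0.4381, 0.0256, 0.2117]
tcp_rot: [0.362, 0.932, 0.001, -0.001]
wrist_force: [0.2, -1.3, -1.3]
gripper_width: 0.0077
finger_force: 68.8
```

Request:
play_rows(deltas=[{"travel":[0,0,0],"turn":[0,0,0.135],"gripper":-1},{"travel":[0,0,0],"turn":[0,0,0.135],"gripper":-1},{"travel":[0,0,0],"turn":[0,0,0.135],"gripper":-1},{"travel":[0,0,0],"turn":[0,0,0.135],"gripper":-1},{"travel":[0,0,0],"turn":[0,0,0.135],"gripper":-1},{"travel":[0,0,0],"turn":[0,0,0.14],"gripper":-1},{"travel":[0,0,0],"turn":[-0.0875,0,0],"gripper":-1},{"travel":[0,0,0],"turn":[-0.087,0,0],"gripper":-1},{"travel":[0,0,0],"turn":[0,0,0],"gripper":-1},{"travel":[0,0,0],"turn":[0,0,0],"gripper":-1}])

```text
clock: 8.1
ee_pos: [0.4388, 0.0219, 0.2122]
tcp_rot: [0.7, 0.709, 0.061, 0.061]
wrist_force: [0.4, 0.4, -1.5]
gripper_width: 0.0076
finger_force: 69.0
```

Run:
```python
from fit import *
from scipy.spatial.transform import Rotation as R
f=grab('wrist','w2.png');W=pts(f);s=robot.state();M=R.from_quat(s['tcp_rot']).as_matrix()
print(s['clock'],s['ee_pos'],M,s['gripper_width'],s['wrist_force'])
# held diverter in tool frame
for r in spotter.cut_out('wrist','diverter_long')[:2]:
    q=(W[r['region']]-s['ee_pos'])@M;q=q[~np.isnan(q[:,0])];print(r['p'],r['bbox'],len(q),np.percentile(q,[1,50,99],axis=0))
# roof surfaces with provisional frame
p=[.5917,.0220,.008];c,sn=np.cos(p[2]),np.sin(p[2])
q=W.reshape(-1,3)-[p[0],p[1],0];X=q[:,0]*c+q[:,1]*sn;Y=-q[:,0]*sn+q[:,1]*c;Z=q[:,2]
t=np.tan(np.radians(10));H=(Z-(.05+(X+.128)*t))*np.cos(np.radians(10))
for y0 in np.arange(-.1,.1,.02):
    m=(Y>y0)&(Y<y0+.02)&(Z>.03)
    print(round(y0,2),[(round(a*1000),round(np.median(H[m&(abs(X-a)<.001)])*1000,1)) for a in np.arange(-.06,-.03,.002) if (m&(abs(X-a)<.001)).sum()>1])
np.savez('w2.npz',W=W,img=f['image'])
```

```text
8.15 [0.4397 0.0218 0.2124] [[-0.0128  0.9848  0.173 ]
 [ 0.9999  0.0127  0.002 ]
 [-0.0002  0.173  -0.9849]] 0.007124688490188275 [ 0.5184  0.1019 -1.5759]
0.92 [239.9, 15.3, 434.7, 331.4] 41277 [[-0.0447 -0.0046 -0.0243]
 [ 0.0475  0.0345  0.0055]
 [ 0.0946  0.0743  0.0073]]
-0.1 []
-0.08 []
-0.06 []
-0.04 []
-0.02 []
0.0 []
0.02 []
0.04 []
0.06 []
0.08 []
```

View pics/w2.png

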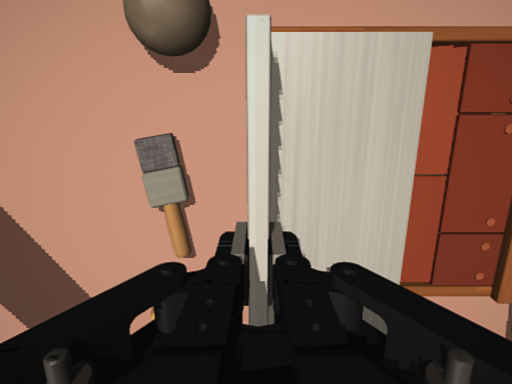

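The wrist view shows the diverter held at mid-upstand (column 258) and square. The free edge runs from (430,32) to (402,285), and the roof is beyond it to the right. Next I check the flange plane in the tool frame and the tail line yaw.

Run:
```python
from fit import *
from scipy.spatial.transform import Rotation as R
s=robot.state();M=R.from_quat(s['tcp_rot']).as_matrix()
f=grab('wrist');W=pts(f)
r=spotter.cut_out('wrist','diverter_long')[0]
q=(W-s['ee_pos'])@M
m=r['region']&(q[...,2]>0)&(q[...,1]>.015)&(q[...,1]<.07)
P=q[m];A=np.c_[P[:,:2],np.ones(len(P))];k=np.linalg.lstsq(A,P[:,2],rcond=None)[0];print('flange z=ax+by+c',k,np.std(A@k-P[:,2]))
ed=[]
for x0 in np.arange(-.03,.09,.01):
    b=r['region']&(abs(q[...,0]-x0)<.004)&(q[...,2]>0);ed.append((x0,np.nanpercentile(q[b][:,1],99.5)))
print('edge',np.polyfit(*np.array(ed).T,1),np.array(ed)[:,1])
# tail line in initial clouds
d=np.load('cl.npz')['A'];n=len(d)//2;rt=[]
c10,s10=np.cos(np.radians(10)),np.sin(np.radians(10))
for nm,D in(('scene',d[:n]),('side',d[n:])):
    u=(D-[.544,.022,.0714])@np.array([[c10,0,s10],[0,1,0],[-s10,0,c10]]).T  # slope coords (yaw 0)
    k0=np.median(u[(u[:,0]>-.07)&(u[:,0]<-.02)&(abs(u[:,1])<.08),2]);lo=u[(u[:,0]>-.07)&(u[:,0]<-.015)&(abs(u[:,1])<.09)]
    B=np.c_[lo[:,:2],np.ones(len(lo))];kk=np.linalg.lstsq(B,lo[:,2],rcond=None)[0];print(nm,'low plane',kk)
    h=u[:,2]-k0;E=[]
    for y0 in np.arange(-.085,.09,.01):
        b=(abs(u[:,1]-y0)<.005)&(abs(u[:,0])<.02)
        L=u[b&(h<5e-3),0];G=u[b&(h>9e-3)&(h<20e-3),0]
        if len(L) and len(G):E.append((y0,L.max(),G.min()))
    E=np.array(E);print(np.round(E[:,1:]*1000,1).T,np.polyfit(E[:,0],E[:,2],1))
```

```text
flange z=ax+by+c [ 0.0035 -0.0023  0.0055] 0.0030071154903683816
edge [-0.2281  0.0873] [0.0759 0.1473 0.0755 0.0755 0.0755 0.0758 0.0759 0.0756 0.0755 0.0754
 0.0753 0.0756]
scene low plane [-0.0001  0.0016  0.0005]
[[-12.1  -9.4 -10.1 -11.3  -7.6 -10.3 -14.1 -11.7 -13.   -8.8 -11.8 -11.9
  -10.7 -14.6 -12.3 -11.7 -10.2 -12. ]
 [  1.8   2.    4.7   2.3   3.4   2.6   4.   -0.    0.1   1.6   1.7  -0.3
    0.9   1.3   0.1   0.    0.    0.1]] [-0.0195  0.0015]
side low plane [ 0.0026  0.0019 -0.0009]
[[3.9 4.  1.9 2.8 3.7 2.8 2.9 2.8 3.  1.7 2.3 2.7 1.7 1.9 1.8 1.2 1.7 1.9]
 [2.8 2.8 3.3 2.4 2.1 2.7 2.1 1.9 2.1 4.7 1.6 2.1 1.4 0.8 0.5 1.2 0.7 2. ]] [-0.0115  0.0021]
```

Flange is square in the grip (edge at tool y = 75.5 mm, underside 8.5 mm past the TCP). The tail line is at x ≈ 0.546, with yaw matching the tool's. Descending to a hover just short of the tail.

Request:
play_rows(deltas=[{"travel":[0,-0.3,2.5],"turn":[0,0,0],"gripper":-1},{"travel":[0,-0.4,4],"turn":[0,0,0],"gripper":-1},{"travel":[0,0,4],"turn":[0,0,0],"gripper":-1},{"travel":[0,0,2.5],"turn":[0,0,0],"gripper":-1},{"travel":[0,0,0.5],"turn":[0,0,0],"gripper":-1},{"travel":[0,0,0],"turn":[0,0,0],"gripper":-1},{"travel":[0,0,0],"turn":[0,0,0],"gripper":-1}])

```text
clock: 9.0
ee_pos: [0.4573, 0.022, 0.0792]
tcp_rot: [0.7, 0.709, 0.063, 0.062]
wrist_force: [0.4, -0.2, -1.4]
gripper_width: 0.0075
finger_force: 68.9
```

```bash
cat > chk.py <<'E'
from fit import *
import sys
from scipy.spatial.transform import Rotation as R
s=robot.state();M=R.from_quat(s['tcp_rot']).as_matrix()
print(s['clock'],s['ee_pos'],M[:,1],M[:,2],s['wrist_force'],s['wrist_torque'],s['gripper_width'])
c10,s10=np.cos(np.radians(10)),np.sin(np.radians(10))
T=np.array([[c10,0,s10],[0,1,0],[-s10,0,c10]])
t=T@(s['ee_pos']-[.544,.022,.0714]);print('edge u,w underside (mm)',(t[0]+.0755)*1e3,(t[2]-.0085)*1e3,'gap to tail',(.002-t[0]-.0755)*1e3)
for c in('side','wrist'):
    f=grab(c,f'{sys.argv[1]}_{c}.png');u=(pts(f).reshape(-1,3)-[.544,.022,.0714])@T.T
    for y0 in(-.08,-.05,-.025,.025,.05,.08):
        b=(abs(u[:,1]-y0)<.005)
        print(c,y0,[(round(a*1000),round(np.median(u[b&(abs(u[:,0]-a)<.001),2])*1000,1)) for a in np.arange(-.026,.021,.003) if (b&(abs(u[:,0]-a)<.001)).sum()>0])
E
python3 chk.py c1
```

```text
9.0 [0.4573 0.022  0.0792] [0.9843 0.0129 0.1758] [ 0.1757  0.0019 -0.9844] [ 0.4202 -0.2056 -1.3923] [-0.0071  0.1921 -0.0552] 0.007482355505023548
edge u,w underside (mm) -8.56523437768468 14.286367333406195 gap to tail 10.565234377684682
side -0.08 [(-5, np.float64(1.1)), (-2, np.float64(0.3)), (1, np.float64(-1.4)), (4, np.float64(16.1)), (7, np.float64(9.2)), (10, np.float64(15.6)), (13, np.float64(12.4)), (16, np.float64(11.9)), (19, np.float64(14.1))]
side -0.05 [(-26, np.float64(18.0)), (-23, np.float64(17.0)), (-20, np.float64(19.9)), (-17, np.float64(17.8)), (-14, np.float64(17.3)), (-11, np.float64(19.8)), (-8, np.float64(15.2)), (-5, np.float64(0.6)), (-2, np.float64(-1.3)), (1, np.float64(-0.9)), (4, np.float64(5.7)), (7, np.float64(13.0)), (10, np.float64(13.9)), (13, np.float64(13.9)), (16, np.float64(13.5)), (19, np.float64(10.7))]
side -0.025 [(-26, np.float64(16.7)), (-23, np.float64(19.8)), (-20, np.float64(18.3)), (-17, np.float64(17.8)), (-14, np.float64(16.7)), (-11, np.float64(19.2)), (-5, np.float64(-0.3)), (-2, np.float64(-0.4)), (1, np.float64(-2.7)), (4, np
[... 2132 characters left out ...]

wrist 0.05 [(-26, np.float64(17.8)), (-23, np.float64(17.9)), (-20, np.float64(17.8)), (-17, np.float64(17.8)), (-14, np.float64(17.9)), (-11, np.float64(17.9)), (-8, np.float64(17.1)), (1, np.float64(9.2)), (4, np.float64(11.4)), (7, np.float64(12.1)), (10, np.float64(12.4)), (13, np.float64(12.3)), (16, np.float64(12.3)), (19, np.float64(12.2))]
wrist 0.08 [(-26, np.float64(17.9)), (-23, np.float64(18.0)), (-20, np.float64(17.9)), (-17, np.float64(18.0)), (-14, np.float64(18.2)), (-11, np.float64(17.9)), (-8, np.float64(17.0)), (1, np.float64(9.6)), (4, np.float64(11.5)), (7, np.float64(12.3)), (10, np.float64(12.3)), (13, np.float64(12.4)), (16, np.float64(12.5)), (19, np.float64(12.4))]
```

View pics/c1_wrist.png

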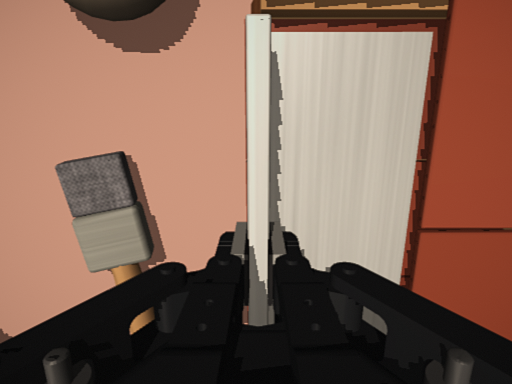

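The wrist view shows the free edge (columns 432–403) just short of the tail of the middle course, with a thin dark gap between them. Both depth views agree on a gap of about 10 mm. Lowering to contact.

Request:
play_rows(deltas=[{"travel":[0,0,0.7],"turn":[0,0,0],"gripper":-1},{"travel":[0,0,0.5],"turn":[0,0,0],"gripper":-1},{"travel":[0,0,0.1],"turn":[0,0,0],"gripper":-1},{"travel":[0,0,0.1],"turn":[0,0,0],"gripper":-1},{"travel":[0,0,0],"turn":[0,0,0],"gripper":-1},{"travel":[0,0,0],"turn":[0,0,0],"gripper":-1}])

```text
clock: 9.7
ee_pos: [0.4584, 0.0222, 0.0644]
tcp_rot: [0.7, 0.709, 0.062, 0.061]
wrist_force: [-1.8, 0.7, -1.6]
gripper_width: 0.0076
finger_force: 69.1
```

Request:
play_rows(deltas=[{"travel":[0,0,0.1],"turn":[0,0,0],"gripper":-1},{"travel":[0,0,0],"turn":[0,0,0],"gripper":-1},{"travel":[0,0,0],"turn":[0,0,0],"gripper":-1}])

```text
clock: 10.0
ee_pos: [0.4586, 0.0222, 0.0634]
tcp_rot: [0.7, 0.709, 0.062, 0.061]
wrist_force: [-0.6, -0.0, -1.7]
gripper_width: 0.0079
finger_force: 69.1
```

Request:
play_rows(deltas=[{"travel":[0,0,0.05],"turn":[0,0,0],"gripper":-1},{"travel":[0,0,0],"turn":[0,0,0],"gripper":-1},{"travel":[0,0,0.05],"turn":[0,0,0],"gripper":-1},{"travel":[0,0,0],"turn":[0,0,0],"gripper":-1},{"travel":[0,0,0],"turn":[0,0,0],"gripper":-1}])

```text
clock: 10.5
ee_pos: [0.4587, 0.0222, 0.0634]
tcp_rot: [0.7, 0.709, 0.062, 0.062]
wrist_force: [-5.3, 0.0, 9.7]
gripper_width: 0.0078
finger_force: 71.0
```

Request:
play_rows(deltas=[{"travel":[0,0,-0.04],"turn":[0,0,0],"gripper":-1},{"travel":[0,0.3,0],"turn":[0,0,0],"gripper":-1},{"travel":[0,0.3,0],"turn":[0,0,0],"gripper":-1},{"travel":[0,0.3,0],"turn":[0,0,0],"gripper":-1},{"travel":[0,0.3,0],"turn":[0,0,0],"gripper":-1},{"travel":[0,0.3,0],"turn":[0,0,0],"gripper":-1},{"travel":[0,0.3,0],"turn":[0,0,0],"gripper":-1},{"travel":[0,0,0],"turn":[0,0,0],"gripper":-1}])

```text
clock: 11.3
ee_pos: [0.4585, 0.0222, 0.0633]
tcp_rot: [0.699, 0.711, 0.05, 0.05]
wrist_force: [-41.5, -10.1, 40.4]
gripper_width: 0.0074
finger_force: 80.1
```

```bash
python3 chk.py c2 | cut -c1-420
python3 - <<'E'
import cv2,numpy as np
a=cv2.imread('pics/c2_side.png')[145:265,145:275];b=cv2.imread('pics/c2_wrist.png')
cv2.imwrite('pics/c2.png',np.hstack([cv2.resize(a,(420,390),interpolation=2),cv2.resize(b[:,200:],(317,390))]))
E
```

```text
11.3 [0.4585 0.0222 0.0633] [0.9899 0.0172 0.1404] [ 0.1404  0.0014 -0.9901] [-41.5166 -10.1391  40.3699] [-1.5523  4.4086 -0.3539] 0.007376936665983202
edge u,w underside (mm) -10.157713180416195 -1.6634785517424655 gap to tail 12.157713180416197
side -0.08 [(-5, np.float64(-1.5)), (-2, np.float64(-3.4)), (1, np.float64(-0.7)), (4, np.float64(6.0)), (7, np.float64(13.4)), (10, np.float64(12.6)), (13, np.float64(12.9)), (16, np.float64(10.7)), (19, np.float64(12.6))]
side -0.05 [(-26, np.float64(2.4)), (-23, np.float64(2.4)), (-20, np.float64(2.3)), (-17, np.float64(3.2)), (-14, np.float64(1.2)), (-11, np.float64(2.3)), (-8, np.float64(-1.1)), (-5, np.float64(-2.7)), (-2, np.float64(0.1)), (1, np.float64(0.9)), (4, np.float64(11.8)), (7, np.float64(12.0)), (10, np.float64(13.0)), (13, np.float64(13.9)), (16, np.float64(13.6)), (19, np.float64(13.3))]
side -0.025 [(-26, np.float64(3.1)), (-23, np.float64(1.2)), (-20, np.float64(2.6)), (-17, np.float64(1.3)), (-14, np.float64(0.9)), (-11, np.float64(0.6)), (-8, np.float64(-0.1)), (-5, np.float64(-1.1)), (-2, np.float64(0.2)), (1, np.fl
[... 2283 characters left out ...]
 (-20, np.float64(1.3)), (-17, np.float64(1.4)), (-14, np.float64(1.2)), (-11, np.float64(1.3)), (-8, np.float64(-1.5)), (-5, np.float64(-1.5)), (-2, np.float64(-1.7)), (1, np.float64(8.2)), (4, np.float64(10.9)), (7, np.float64(11.9)), (10, np.float64(12.5)), (13, np.float64(12.2)), (16, np.float64(12.3)), (19, np.float64(12.3))]
wrist 0.08 [(-26, np.float64(1.5)), (-23, np.float64(1.5)), (-20, np.float64(1.3)), (-17, np.float64(1.5)), (-14, np.float64(1.4)), (-11, np.float64(1.4)), (-8, np.float64(-1.6)), (-5, np.float64(-1.7)), (-2, np.float64(-1.6)), (1, np.float64(8.8)), (4, np.float64(11.5)), (7, np.float64(12.2)), (10, np.float64(12.4)), (13, np.float64(12.6)), (16, np.float64(12.1))]
```

View pics/c2.png

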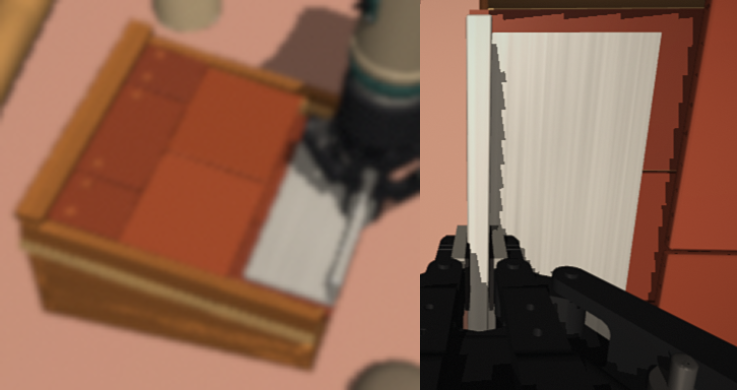

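The arm is stuck: TCP unmoved, tangential force about 34 N against normal force about 47 N. That is a friction jam under too much load, with the flange still 10 mm short of the tail and lying flat. Backing the command off to unload, then sliding with near-zero press.

Request:
play_rows(deltas=[{"travel":[0,-0.6,0],"turn":[0,0,0],"gripper":-1},{"travel":[0,-0.6,0],"turn":[0,0,0],"gripper":-1},{"travel":[0,-0.6,0],"turn":[0,0,0],"gripper":-1},{"travel":[0,0,0],"turn":[0,0,0],"gripper":-1},{"travel":[0,0,0],"turn":[0,0,0],"gripper":-1}], grip_force=110)

```text
clock: 11.9
ee_pos: [0.4583, 0.0221, 0.0634]
tcp_rot: [0.7, 0.709, 0.062, 0.061]
wrist_force: [-5.7, 0.1, 11.1]
gripper_width: 0.0068
finger_force: 109.1
```

Request:
play_rows(deltas=[{"travel":[0,0,-0.1],"turn":[0,0,0],"gripper":-1},{"travel":[0,0,-0.1],"turn":[0,0,0],"gripper":-1},{"travel":[0,0,0],"turn":[0,0,0],"gripper":-1},{"travel":[0,0,0],"turn":[0,0,0],"gripper":-1}])

```text
clock: 12.3
ee_pos: [0.4581, 0.0222, 0.0644]
tcp_rot: [0.7, 0.709, 0.062, 0.061]
wrist_force: [0.6, -0.1, -2.5]
gripper_width: 0.0067
finger_force: 107.5
```

Run:
```python
from fit import *
from scipy.spatial.transform import Rotation as R
s=robot.state();M=R.from_quat(s['tcp_rot']).as_matrix()
print(s['ee_pos'],M[:,1],s['wrist_force'],s['wrist_torque'])
f=grab('wrist');W=pts(f);r=spotter.cut_out('wrist','diverter_long')[0]
q=(W-s['ee_pos'])@M
m=r['region']&(q[...,2]>0)&(q[...,2]<.012)&(q[...,1]>.022)&(q[...,1]<.07)&(abs(q[...,0])<.09)
P=q[m]
for _ in range(3):
    A=np.c_[P[:,:2],np.ones(len(P))];k=np.linalg.lstsq(A,P[:,2],rcond=None)[0];P=P[abs(A@k-P[:,2])<.0015]
print('flange z=ax+by+c',k)
for x0 in (.0,.03,.06,.08):
    b=r['region']&(abs(q[...,0]-x0)<.004)&(q[...,2]>0)&(q[...,2]<.012);print(x0,np.nanpercentile(q[b][:,1],99))
```

```text
[0.4581 0.0222 0.0644] [0.9848 0.0128 0.173 ] [ 0.6097 -0.0795 -2.5109] [-0.0099  0.17    0.0055]
flange z=ax+by+c [-0.001  -0.0017  0.0058]
0.0 0.07498330899583892
0.03 0.07508466570402905
0.06 0.07512084998053012
0.08 0.07515409590473375
```

Request:
play_rows(deltas=[{"travel":[0,0.3,0],"turn":[0,0,0],"gripper":-1},{"travel":[0,0.3,0],"turn":[0,0,0],"gripper":-1},{"travel":[0,0,0],"turn":[0,0,0],"gripper":-1}])

```text
clock: 12.7
ee_pos: [0.4652, 0.0222, 0.066]
tcp_rot: [0.7, 0.709, 0.062, 0.062]
wrist_force: [-0.0, -0.8, -1.3]
gripper_width: 0.0069
finger_force: 107.5
```

Request:
play_rows(deltas=[{"travel":[0,0.3,0.03],"turn":[0,0,0],"gripper":-1},{"travel":[0,0.3,0],"turn":[0,0,0],"gripper":-1},{"travel":[0,0.3,0],"turn":[0,0,0],"gripper":-1},{"travel":[0,0.3,0],"turn":[0,0,0],"gripper":-1},{"travel":[0,0,0],"turn":[0,0,0],"gripper":-1}])

```text
clock: 13.2
ee_pos: [0.4768, 0.0224, 0.0678]
tcp_rot: [0.7, 0.709, 0.062, 0.062]
wrist_force: [0.1, -0.6, -1.5]
gripper_width: 0.0069
finger_force: 107.5
```

```bash
python3 chk.py c3 | cut -c1-420
python3 - <<'E'
import cv2,numpy as np
a=cv2.imread('pics/c3_side.png')[145:265,145:275];b=cv2.imread('pics/c3_wrist.png')
cv2.imwrite('pics/c3.png',np.hstack([cv2.resize(a,(420,390),interpolation=2),cv2.resize(b[:,200:],(317,390))]))
E
```

```text
13.2 [0.4768 0.0224 0.0678] [0.9846 0.0129 0.1746] [ 0.1746  0.0021 -0.9846] [ 0.1303 -0.6051 -1.4555] [-0.0179  0.1621 -0.0205] 0.006904005906562581
edge u,w underside (mm) 8.711880034983924 -0.42373917797828076 gap to tail -6.711880034983922
side -0.08 [(10, np.float64(12.3)), (13, np.float64(14.0)), (16, np.float64(14.0)), (19, np.float64(12.7))]
side -0.05 [(-14, np.float64(2.8)), (-11, np.float64(3.8)), (-8, np.float64(3.6)), (-5, np.float64(4.8)), (-2, np.float64(1.5)), (1, np.float64(5.9)), (4, np.float64(13.4)), (7, np.float64(11.4)), (10, np.float64(13.5)), (13, np.float64(11.9)), (16, np.float64(13.5)), (19, np.float64(12.9))]
side -0.025 [(-23, np.float64(4.0)), (-20, np.float64(2.8)), (-17, np.float64(2.0)), (-14, np.float64(3.8)), (-11, np.float64(3.8)), (-8, np.float64(3.2)), (-5, np.float64(2.3)), (-2, np.float64(4.9)), (1, np.float64(3.2)), (4, np.float64(12.2)), (7, np.float64(9.7)), (10, np.float64(12.4)), (13, np.float64(12.5)), (16, np.float64(13.6)), (19, np.float64(13.4))]
side 0.025 [(-26, np.float64(4.4)), (-23, np.float64(2.4)), (-20, np.float64(4.3)), (-17, 
[... 1888 characters left out ...]
2.7)), (-17, np.float64(2.4)), (-14, np.float64(2.5)), (-11, np.float64(2.5)), (-8, np.float64(2.5)), (-5, np.float64(2.6)), (-2, np.float64(2.5)), (1, np.float64(3.3)), (4, np.float64(11.8)), (7, np.float64(12.4)), (10, np.float64(12.3)), (13, np.float64(12.3)), (16, np.float64(12.3)), (19, np.float64(12.3))]
wrist 0.08 [(-26, np.float64(2.4)), (-23, np.float64(2.6)), (-20, np.float64(2.6)), (-17, np.float64(2.7)), (-14, np.float64(2.5)), (-11, np.float64(2.6)), (-8, np.float64(2.5)), (-5, np.float64(2.6)), (-2, np.float64(2.5)), (1, np.float64(8.5)), (4, np.float64(12.0)), (7, np.float64(12.5)), (10, np.float64(12.4)), (13, np.float64(12.4)), (16, np.float64(12.4)), (19, np.float64(12.4))]
```

View pics/c3.png

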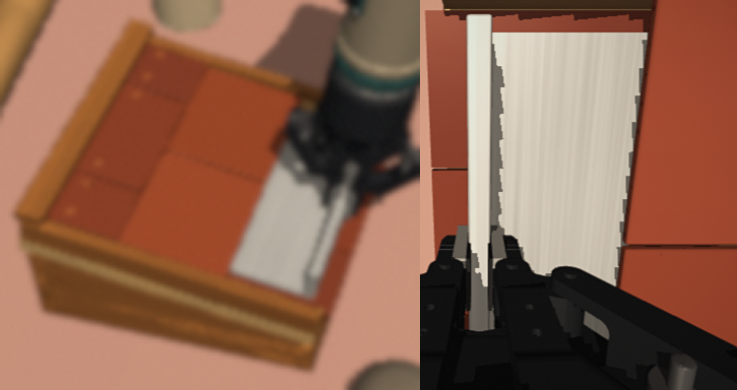

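The c3 picture (side left, wrist right) shows the free edge just under the tail along the whole width. The shingle tops are unchanged at 12.3 mm, so nothing has lifted. Checking parallelism to the tail before the full depth.

Run:
```python
from fit import *
from scipy.spatial.transform import Rotation as R
s=robot.state();M=R.from_quat(s['tcp_rot']).as_matrix()
f=grab('wrist');W=pts(f);q=(W-s['ee_pos'])@M
z=q[...,2];E=[]
for v in range(36,290,4):
    row=q[v];u=np.arange(512)
    top=np.where((row[:,2]<-.002)&(row[:,2]>-.008)&(row[:,1]>.05)&(row[:,1]<.1))[0]
    fl=np.where((row[:,2]>.003)&(row[:,2]<.009)&(row[:,1]>.02)&(row[:,1]<.1))[0]
    if len(top) and len(fl): E.append((row[top[0],0],row[top[0],1],row[fl[-1],1],row[top[0]+3,2]))
E=np.array(E);print(np.round(E[::4]*1e3,1))
E=E[abs(E[:,1]-np.median(E[:,1]))<.004]
print(np.polyfit(E[:,0],E[:,1],1),np.polyfit(E[:,0],E[:,2],1))
# centring: battens
for x0 in(.095,.1,.105,.11,.115,.12): 
    m=(abs(q[...,0]-x0)<.002)&(q[...,1]>.01)&(q[...,1]<.06);print(x0,np.nanmedian(z[m])*1e3 if m.any() else None)
```

```text
[[ 91.9  69.5  72.6  -3.2]
 [ 85.8  70.   72.3  -2.9]
 [ 79.5  69.6  73.1  -4.3]
 [ 73.1  70.2  72.2  -5.2]
 [ 66.6  69.9  72.3  -3.3]
 [ 59.9  69.9  72.2  -4.2]
 [ 52.9  70.2  72.3  -4.2]
 [ 45.8  70.2  72.   -3.4]
 [ 38.4  69.7  72.5  -3.4]
 [ 31.3  69.5  72.4  -4.7]
 [ 23.2  70.2  72.4  -3.5]
 [ 15.5  70.1  72.4  -4.1]
 [  7.5  69.9  72.   -5. ]
 [ -1.1  72.6  72.4  -3.9]
 [ -9.8  69.8  72.2  -3.9]
 [-18.8  69.9  72.3  -4.5]]
[-0.0012  0.07  ] [-0.0021  0.0725]
0.095 6.0931080229157075
0.1 9.732714784110039
0.105 9.709726603797728
0.11 None
0.115 None
0.12 None
```

Request:
play_rows(deltas=[{"travel":[0,0.3,0],"turn":[0,0,0],"gripper":-1},{"travel":[0,0.3,0],"turn":[0,0,0],"gripper":-1},{"travel":[0,0.3,0],"turn":[0,0,0],"gripper":-1},{"travel":[0,0.3,0],"turn":[0,0,0],"gripper":-1},{"travel":[0,0.3,0],"turn":[0,0,0],"gripper":-1},{"travel":[0,0,0],"turn":[0,0,0],"gripper":-1}])

```text
clock: 13.95
ee_pos: [0.4916, 0.0226, 0.0704]
tcp_rot: [0.7, 0.709, 0.062, 0.062]
wrist_force: [-0.6, -0.2, -1.7]
gripper_width: 0.0066
finger_force: 107.5
```

Request:
play_rows(deltas=[{"travel":[0,0.3,0],"turn":[0,0,0],"gripper":-1},{"travel":[0,0.3,0],"turn":[0,0,0],"gripper":-1},{"travel":[0,0.3,0],"turn":[0,0,0],"gripper":-1},{"travel":[0,0.3,0],"turn":[0,0,0],"gripper":-1},{"travel":[0,0.2,0],"turn":[0,0,0],"gripper":-1},{"travel":[0,0,0],"turn":[0,0,0],"gripper":-1},{"travel":[0,0,0],"turn":[0,0,0],"gripper":-1}])

```text
clock: 14.65
ee_pos: [0.5044, 0.0228, 0.0725]
tcp_rot: [0.7, 0.709, 0.062, 0.061]
wrist_force: [-0.8, 0.2, -2.0]
gripper_width: 0.0069
finger_force: 107.5
```

```bash
python3 chk.py c4 | head -2
cat > tail.py <<'E'
from fit import *
from scipy.spatial.transform import Rotation as R
s=robot.state();M=R.from_quat(s['tcp_rot']).as_matrix()
f=grab('wrist');W=pts(f);q=(W-s['ee_pos'])@M;E=[]
for v in range(36,290,4):
    row=q[v]
    top=np.where((row[:,2]<-.002)&(row[:,2]>-.012)&(row[:,1]>.02)&(row[:,1]<.1))[0]
    if len(top): E.append((row[top[0],0],row[top[0],1],row[min(top[0]+4,511),2]))
E=np.array(E);E=E[abs(E[:,1]-np.median(E[:,1]))<.004]
print('tail y',np.polyfit(E[:,0],E[:,1],1),'depth',.0755-np.median(E[:,1]),'top z',np.median(E[E[:,0]>.03,2]),np.median(E[E[:,0]<-.01,2]))
m=(q[...,1]>.022)&(q[...,1]<.034)&(q[...,2]>0)&(q[...,2]<.02)&(abs(q[...,0]-.05)<.04);print('flange top z',np.nanmedian(q[m][:,2]))
E
python3 tail.py
```

```text
14.65 [0.5044 0.0228 0.0725] [0.9848 0.0129 0.1733] [ 0.1733  0.0022 -0.9849] [-0.8035  0.1959 -1.9639] [ 0.0079  0.2056 -0.0055] 0.006859471511905107
edge u,w underside (mm) 36.719333183735195 -0.5207197329997661 gap to tail -34.719333183735195
tail y [-0.0013  0.0414] depth 0.034188645564011556 top z -0.004294983275547362 nan
flange top z 0.00571359080679676
  return _methods._mean(a, axis=axis, dtype=dtype,
  ret = ret.dtype.type(ret / rcount)
```

Request:
play_rows(deltas=[{"travel":[0,0.05,0.05],"turn":[0,0,0],"gripper":-1},{"travel":[0,0,0.05],"turn":[0,0,0],"gripper":-1},{"travel":[0,0,0.05],"turn":[0,0,0],"gripper":-1},{"travel":[0,0,0.05],"turn":[0,0,0],"gripper":-1},{"travel":[0,0,0],"turn":[0,0,0],"gripper":-1},{"travel":[0,0,0],"turn":[0,0,0],"gripper":-1},{"travel":[0,0,0],"turn":[0,0,0],"gripper":-1}])

```text
clock: 15.5
ee_pos: [0.5053, 0.0228, 0.0717]
tcp_rot: [0.7, 0.709, 0.062, 0.061]
wrist_force: [-2.8, 0.2, 8.3]
gripper_width: 0.0069
finger_force: 109.1
```

Request:
play_rows(deltas=[{"travel":[0,0,0.06],"turn":[0,0,0],"gripper":-1},{"travel":[0,0,0],"turn":[0,0,0],"gripper":-1},{"travel":[0,0,0],"turn":[0,0,0],"gripper":-1},{"travel":[0,0,0],"turn":[0,0,0],"gripper":-1},{"travel":[0,0,0],"turn":[0,0,0],"gripper":-1}])

```text
clock: 16.0
ee_pos: [0.5053, 0.0228, 0.0717]
tcp_rot: [0.7, 0.709, 0.062, 0.062]
wrist_force: [-7.2, 0.8, 14.0]
gripper_width: 0.0066
finger_force: 109.9
```

```bash
python3 chk.py c5 | sed -n '1,2p;3,8p' | cut -c1-330; python3 tail.py 2>/dev/null
python3 - <<'E'
import cv2,numpy as np
a=cv2.imread('pics/c5_side.png')[145:265,145:275];b=cv2.imread('pics/c5_wrist.png')
cv2.imwrite('pics/c5.png',np.hstack([cv2.resize(a,(420,390),interpolation=2),cv2.resize(b[:,200:],(317,390))]))
E
```

```text
16.0 [0.5053 0.0228 0.0717] [0.9846 0.0132 0.1744] [ 0.1744  0.002  -0.9847] [-7.1593  0.841  14.0022] [0.0037 0.7596 0.0259] 0.006551318179451283
edge u,w underside (mm) 37.45931784765612 -1.4694082353769022 gap to tail -35.45931784765612
side -0.08 []
side -0.05 [(-26, np.float64(408.2)), (-23, np.float64(406.9)), (-20, np.float64(406.3)), (-17, np.float64(402.7)), (-14, np.float64(399.2)), (-11, np.float64(393.8)), (-8, np.float64(391.1)), (-5, np.float64(384.6))]
side -0.025 [(-26, np.float64(408.2)), (-23, np.float64(405.9)), (-20, np.float64(404.3)), (-17, np.float64(201.2)), (-14, np.float64(1.9)), (-11, np.float64(4.1)), (-8, np.float64(2.6)), (-5, np.float64(1.3)), (-2, np.float64(1.4)), (1, np.float64(3.6)), (4, np.float64(12.0)), (7, np.float64(13.7)), (10, np.float64(11.7)), (13,
side 0.025 [(-26, np.float64(291.2)), (-23, np.float64(267.5)), (-20, np.float64(247.2)), (-17, np.float64(231.6)), (-14, np.float64(228.0)), (-11, np.float64(214.4)), (-8, np.float64(172.8)), (-5, np.float64(2.8)), (-2, np.float64(2.4)), (1, np.float64(3.8)), (4, np.float64(12.3)), (7, np.float64(13.4)), (10, np.float64(13.0)),
side 0.05 [(-26, np.float64(408.5)), (-23, np.float64(371.4)), (-20, np.float64(403.7)), (-17, np.float64(403.3)), (-14, np.float64(402.2)), (-11, np.float64(396.0)), (-8, np.float64(392.9)), (-5, np.float64(389.3)), (-2, np.float64(379.2)), (1, np.float64(370.1)), (4, np.float64(368.4)), (7, np.float64(366.4)), (10, np.float64(
side 0.08 [(-26, np.float64(3.4)), (-23, np.float64(3.7)), (-20, np.float64(2.9)), (-17, np.float64(3.8)), (-14, np.float64(0.9)), (-11, np.float64(0.9)), (-8, np.float64(3.4)), (-5, np.float64(1.4)), (-2, np.float64(1.3)), (1, np.float64(7.5)), (4, np.float64(12.1)), (7, np.float64(13.1)), (10, np.float64(14.5)), (13, np.float6
tail y [-0.0013  0.0405] depth 0.03506310558094791 top z -0.004982965881746306 nan
flange top z 0.005725564850838026
```

View pics/c5.png

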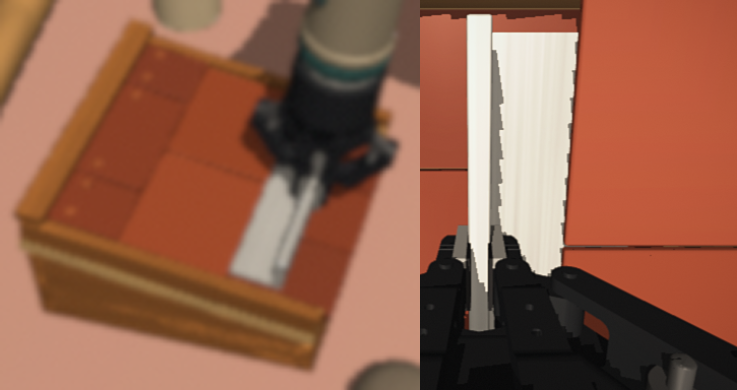

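The flange is tucked 35 mm deep and parallel to the tail, the shingle tops are still at their resting height, and the press is about 15 N. Handing in.

```bash
python3 -c "
from rig import robot
print(robot.job_done())"
```

```text
the job is handed in; nothing more can be done
None
```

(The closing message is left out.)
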